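Set the water feed valve two turns open under its splash guard

TASK

Slide the clear splash guard along its rails off the water valve, all the way to its end stop. Then crank the handwheel clockwise until the valve is shut against its stop, back it off exactly two full turns anticlockwise, and finish still gripping the crank handle there: do not let go. Leave the things lying around the valve where they are.

Things in the scene. Friction and masses are not known exactly. Their poses are not given: they have to be found in the camera images.
- station: Fixed valve station: dark steel plate 200 x 500 mm, 12 mm thick, with a brass valve, copper pipe, round pressure gauge (top 115 mm above the table) and two low aluminium rails. Origin: on the handwheel's vertical axis, at table height, z up. Its y axis runs along the rails, from the gauge end (plate edge at y = -200 mm) to the free end (y = +300 mm); x is across (-100 to +100 mm).
- guard (a joint): Slide of the clear guard along the station's +y, in m: 0 = centred over the wheel, 0.200 = at the end stop, clear of the wheel; starts below 0.02. About 3 N of friction; it stays where it is left. The guard is a clear hood with aluminium edges: flat top 176 mm (x) by 170 mm (y), 156 mm above the table, two side walls at x = +-84 mm, open at both ends.
- guard_grip (a point): Middle of the wooden grip bar that stands on the guard's flat top: 70 mm long along the station's x, 14 mm thick along its y, 38 mm high; its top edge is 194 mm and this point 175 mm above the table. It stands 50 mm from the guard's middle towards the station's +y.
- valve_wheel (a joint): Turn of the dark steel handwheel, in rad, counted over several turns: 0 = shut, at its hard stop; grows as it opens, anticlockwise from above (two turns open = 12.566; it can go to 22). Starts a third to one and a seventh turns open. Friction 0.12 N m (2 N at the handle); it stays where it is left. The wheel is level, 128 mm across, three-spoked, rim top 82 mm above the table.
- handle_mid (a point): Middle of the black upright crank handle on the wheel's rim: round, 20 mm in diameter, from 84 to 140 mm above the table; this point is 118 mm above it and 58 mm from the wheel's axis. It spins freely on its own pin, so a gripper that keeps its yaw can carry it round. With the wheel at 0 it lies towards the station's +x. Under the closed guard it cannot be reached.
- crank_handle: The same crank handle as a body; origin on its axis at its foot, 84 mm above the table; z up.
- brass_collar: Brass ring 36 mm across, 14 mm high, lying loose on the station's plate beside the gauge. Leave alone. Origin: centre of its underside.
- tumbler: Green glass tumbler 68 mm across, 85 mm high, behind the station. Leave alone. Origin: centre of its underside.
- wrench: Steel wrench lying behind the station. Leave alone. Origin under its middle.
- bowl: Blue ceramic bowl 130 mm across, 50 mm high. Leave alone. Origin: centre of its underside.
- jar: Glass jar 68 mm across, 80 mm high. Leave alone. Origin: centre of its underside.
- brush: Brush lying on the table. Leave alone. Origin under its middle.
- glass_lump: Amber glass lump 84 mm across, 52 mm high. Leave alone. Origin: centre of its underside.

How it is judged:
On the way, in this order (a step that is already met when the one before it is completed fails the run):
1. the splash guard has been slid to its end stop (value of joint guard above 0.19 m), for 0.2 s.
2. the valve has been shut against its stop (value of joint valve_wheel below 0.08 rad), for 0.2 s.
At the end, for the whole second after the job is handed in: The handwheel rests two turns (12.566 rad, within 0.3 rad) open from its stop, the fingers still grip the crank handle (more than 1.5 N, the handle between them, within 25 mm of the grip centre), and the guard is still within 20 mm of its end stop (value of joint valve_wheel between 12.266 and 12.866 rad and velocity of joint valve_wheel between -0.1 and 0.1 rad/s and value of joint guard above 0.18 m and contact force between the fingers and crank_handle above 1.5 N and horizontal distance between the grasp point and handle_mid below 0.025 m); the arm keeps its last pose, push and grip.
It fails at once if a thing lying around the valve was disturbed (the brass collar moved more than 20 mm, any other more than 30 mm) (distance of brass_collar from where it was at the start of the episode above 0.02 m or distance of any of tumbler, wrench, bowl, jar, brush, glass_lump from where it was at the start of the episode above 0.03 m).
It also fails if it takes over 67 s, if anything falls off the work surface, if the arm or the gripper's body presses on something with over 40 N, if the wrist force passes 120 N, or if a joint passes its speed limit or range.

ROBOT

A 6-joint arm with a two-finger parallel gripper is mounted at the origin on the work surface. World frame = base frame: x ahead of the robot, y to its left, z up, the work surface at z = 0. Lengths are in m, angles in rad, forces in N, time in s.
With the tool pointing down it reaches from about 0.275 to 0.825 m from the base axis. Payload 4.9 kg.
Tool frame: the origin (TCP) lies midway between the tips of the shut fingers; the grasp point (between the pads) lies 19 mm behind it (bot.grip_depth is the distance from the TCP to the grasp point, in m); y points along the fingers, x is the direction in which the jaws open and shut, and the axes are right-handed (so a half turn about y gives the same grasp; the last joint's range is limited). The gripper opens to 85 mm and grips with 20 to 120 N. Pads are 22 mm wide; open, the fingers measure 114 mm over their backs; the gripper's body (76 mm by 85 mm) begins 54 mm behind the grasp point. The pads swing forward as they close: fully open they stand 13 mm farther back than shut.
Start: joints at [-1.274, 0.326, -0.193, 1.052, 0, 1.437], TCP at [0.23, -0.5, 0.197] pointing down, gripper open.
Joint ranges: [-2.65, 2.65], [-0.97, 1.79], [-1.3, 1.35], [-1.93, 2.1], [-1.47, 1.37], [-3.14, 3.14]. Speed limits (rad/s): [2.57, 2.57, 3.14, 3.14, 3.14, 3.14].

INTERFACE

Orientations are given as a unit quaternion [w, x, y, z].
In Python, from cell import bot gives the robot as it stands. Calls block until the motion is done:
- bot.move_pose(position, orientation): joint-space move of the TCP to a pose.
- bot.move_linear(position, speed=0.15, rotation=None, until_force=None): straight line of the TCP; rotation=None keeps the orientation; speed is the mean speed in m/s. With until_force (N) it stops when the force on the tool has changed by that much, and returns True; else False.
- bot.goto_joints(angles): joint-space move.
- bot.set_gripper(opening, grasp_force=None): opening from 0.0 (shut) to 1.0 (fully open); grasp_force is the grip in N (None keeps the last); returns when the fingers have stopped.
- bot.wait(seconds).
- bot.solve_ik(position, orientation): joint angles nearest the present ones, or None.
- bot.camera(name): name is "scene" or "top" or "wrist"; returns the picture (480x640x3 uint8, red, green, blue); there is no depth.
- bot.calibration(name): a dict with "mtx" (3x3 intrinsics, pixels), "extrinsics" (4x4, takes a point from world to camera coordinates); the wrist camera has in their place "hand_eye" (4x4, takes a point from camera to tool coordinates, whose origin is the TCP and whose axes are the tool frame's). Camera axes: x right, y down, z forward; pixel columns grow to the right and rows downward; lengths in m; the calibration is good to about 2 mm. A picture is of the moment at which its call begins: read the wrist's pose just before it. calibration takes no time and is no camera call.
A pose or a line that the arm cannot do raises bot.PlanningError and nothing moves.
- bot.close_job(): hands the job in, once; it reports no verdict.
Trained networks look in the newest picture that a camera, given by its name, has taken for a name from the list of things; names that differ only in an ending like _2 or _b are one class to them, and where a whole thing is asked for, a point or a joint stands for the part that bears it (a point fixed in the world has none). Each returns a list of dicts, best first, with "confidence" (0 to 1); they miss things now and then, are a little off and sometimes report something else, mostly with a low value. They report only what shows in the picture. A call takes as long as a camera call.
- bot.search_frame(camera, thing): "bbox" ([left, top, width, height] in pixels, round what is visible of it).
Readings, each from a call of its own:
- bot.read_clock(): time.
- bot.read_joint_positions(): joint angles.
- bot.read_joint_vel(): joint speeds.
- bot.read_joint_efforts(): joint torques, N m.
- bot.read_position(): TCP position.
- bot.read_tool_rot(): TCP orientation.
- bot.read_ft_force(): force on the tool from outside, world axes, zero at the start.
- bot.read_moment(): the same for the moment, N m.
- bot.read_gripper_width(): opening from 0.0 (shut) to 1.0 (fully open).
Only numpy, scipy, OpenCV 4.12 (cv2) and the standard library are available. Lean on these libraries where they do the work, as an engineer would, in place of code of your own. Each camera call takes 0.05 s, during which the arm holds its last target.

## Working session

There is one attempt and no reset: what is moved stays moved. The work goes in short steps, each a Python script; the robot and the scene stay as the last script left them, time stands still between calls to the robot, and variables do not carry over. Pictures are saved under pics/ and viewed, and the job is handed in when it is done.

```bash
mkdir -p pics; ls
cat > h.py <<'E'
import numpy as np, cv2
from cell import bot
def save(n,im): cv2.imwrite(f'pics/{n}.png',cv2.cvtColor(im,cv2.COLOR_RGB2BGR))
E
python3 - <<'E'
from h import *
for c in ['scene','top']:
    save(c+'1',bot.camera(c))
    k=bot.calibration(c);print(c,k['mtx'].tolist(),np.round(k['extrinsics'],4).tolist())
    for t in ['station','guard','guard_grip','valve_wheel','crank_handle','tumbler','brass_collar','bowl','jar','brush','glass_lump','wrench']:
        print(t,[(d['bbox'],round(d['confidence'],2)) for d in bot.search_frame(c,t)[:2]])
print(bot.calibration('wrist'))
print(bot.read_clock(),bot.read_position(),bot.read_tool_rot())
E
```

```text
pics
scene [[542.2588024701696, 0.0, 324.0669262590373], [0.0, 542.2588024701696, 240.1556589459047], [0.0, 0.0, 1.0]] [[-0.4254, 0.9049, -0.0159, 0.2624], [0.5135, 0.2269, -0.8275, -0.1447], [-0.7452, -0.3602, -0.5612, 2.0213], [0.0, 0.0, 0.0, 1.0]]
station [([230.3, 214.9, 163.5, 127.7], 0.93), ([444.2, 260.2, 28.9, 23.6], 0.63)]
guard [([248.7, 217.0, 84.3, 81.2], 0.58)]
guard_grip [([250.6, 214.1, 83.1, 84.2], 0.7)]
valve_wheel [([294.8, 249.5, 18.3, 21.8], 0.59), ([250.4, 214.6, 84.8, 81.9], 0.51)]
crank_handle []
tumbler [([231.7, 264.7, 23.5, 37.9], 0.64)]
brass_collar []
bowl [([436.7, 303.9, 47.3, 39.8], 0.78)]
jar [([182.9, 236.6, 29.9, 38.1], 0.7), ([469.5, 272.4, 25.1, 32.0], 0.59)]
brush [([182.4, 237.5, 29.0, 36.5], 0.62)]
glass_lump [([440.8, 260.6, 32.0, 20.8], 0.64)]
wrench [([258.2, 298.6, 46.7, 38.4], 0.88), ([469.0, 272.8, 24.8, 33.2], 0.6)]
top [[544.8226498858668, 0.0, 321.72957774356826], [0.0, 544.8226498858668, 239.19163956008845], [0.0, 0.0, 1.0]] [[-0.0302, -0.9994, -0.0179, 0.0164], [-0.9953, 0.0317, -0.0918, 0.5664], [0.0924, 0.0151, -0.9956, 1.3438], [0.
[... 447 characters left out ...]
5.0], 0.59)]
wrench [([318.3, 159.7, 60.2, 30.2], 0.6), ([142.2, 205.4, 50.5, 52.4], 0.56)]
{'mtx': array([[333.52845052,   0.        , 321.24268957],
       [  0.        , 333.52845052, 246.35187058],
       [  0.        ,   0.        ,   1.        ]]), 'hand_eye': array([[ 9.99999986e-01,  1.39911219e-04, -8.92118172e-05,
         7.85044638e-05],
       [ 1.28123376e-04, -3.09404267e-01,  9.50930588e-01,
        -1.77027296e-01],
       [ 1.05443341e-04, -9.50930586e-01, -3.09404281e-01,
         7.93939095e-02],
       [ 0.00000000e+00,  0.00000000e+00,  0.00000000e+00,
         1.00000000e+00]])}
1.3 [ 0.22969153 -0.49975834  0.19749121] [ 0.59531446 -0.59530626  0.38157472 -0.38159124]
```

Run:
```python
import cv2
a=cv2.imread('pics/scene1.png');cv2.imwrite('pics/s1c.png',cv2.resize(a[190:350,160:360],None,fx=4,fy=4,interpolation=2)[:600,:800])
a=cv2.imread('pics/top1.png');cv2.imwrite('pics/t1c.png',cv2.resize(a[150:310,240:470],None,fx=3.4,fy=3.4,interpolation=2)[:600,:800])
from scipy.spatial.transform import Rotation as R
print(R.from_quat([-.5953,.38157,-.38159,.5953]).as_matrix().round(3))
```

```text
[[ 0.418  0.     0.909]
 [-0.909 -0.     0.418]
 [ 0.    -1.     0.   ]]
```

View pics/s1c.png

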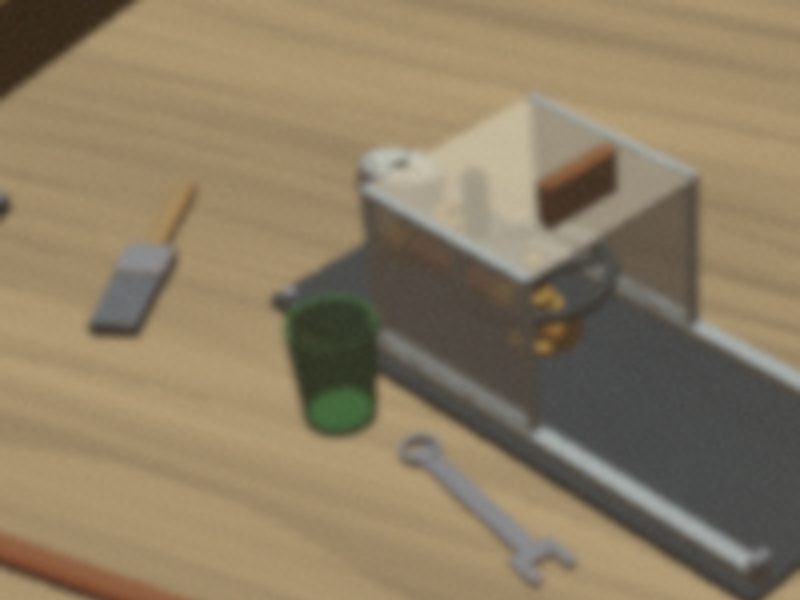

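View pics/t1c.png

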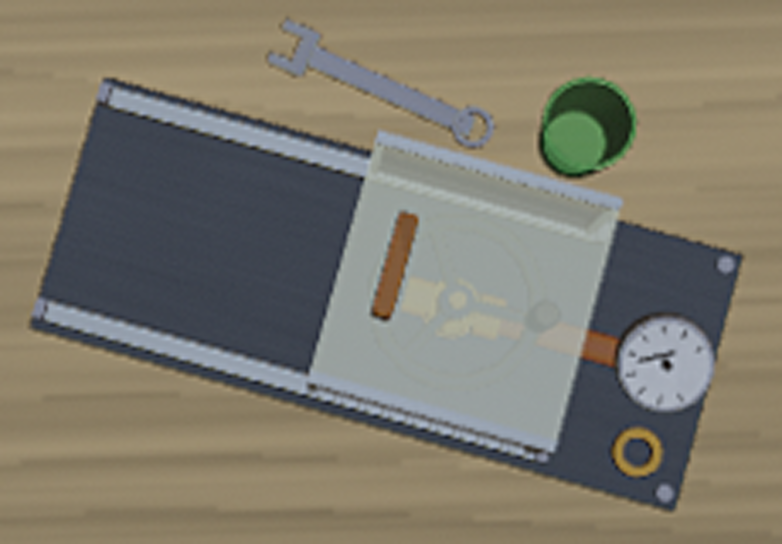

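View pics/top1.png

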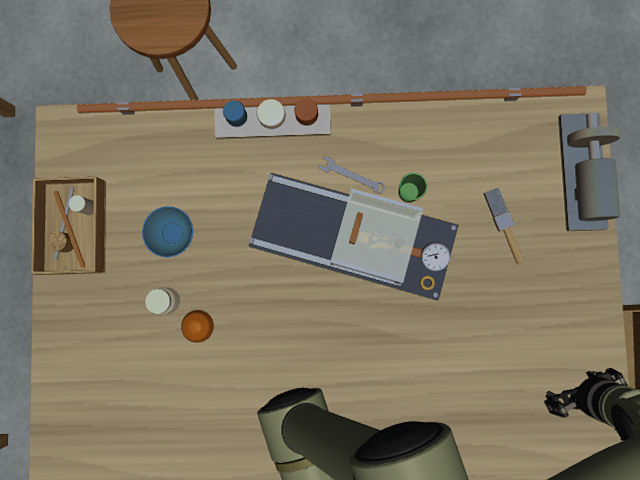

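```bash
cat >> h.py <<'E'
from scipy.spatial.transform import Rotation as Rot
def ray(cam,uv):
    k=bot.calibration(cam);E=k['extrinsics'];d=np.linalg.inv(k['mtx'])@[uv[0],uv[1],1]
    R=E[:3,:3];return -R.T@E[:3,3],R.T@d
def atz(cam,uv,z):
    o,d=ray(cam,uv);return o+d*(z-o[2])/d[2]
def proj(cam,P):
    k=bot.calibration(cam);E=k['extrinsics'];p=(E[:3,:3]@np.atleast_2d(P).T).T+E[:3,3];p=(k['mtx']@p.T).T;return p[:,:2]/p[:,2:]
def tri(os,ds):
    A=0;b=0
    for o,d in zip(os,ds):
        d=d/np.linalg.norm(d);M=np.eye(3)-np.outer(d,d);A=A+M;b=b+M@o
    p=np.linalg.solve(A,b);return p,[np.linalg.norm(np.cross(p-o,d/np.linalg.norm(d))) for o,d in zip(os,ds)]
E
python3 - <<'E'
from h import *
px=np.array([(105,78),(743,255),(675,510),(30,325)])/3.4+[240,150]
loc=np.array([(100,300),(100,-200),(-100,-200),(-100,300)])/1e3
# station x across: determine sign by right-handedness
W=np.array([atz('top',p,.012)[:2] for p in px]);print(W.round(3),[np.linalg.norm(W[i]-W[i-1]).round(3) for i in range(4)])
for s in (1,-1):
    L=loc*[s,1];Lc=L-L.mean(0);Wc=W-W.mean(0)
    H=Lc.T@Wc;th=np.arctan2(H[0,1]-H[1,0],H[0,0]+H[1,1]);R=np.array([[np.cos(th),-np.sin(th)],[np.sin(th),np.cos(th)]])
    t=W.mean(0)-R@L.mean(0);print(s,np.degrees(th),t,np.linalg.norm((R@L.T).T+t-W,axis=1))
    if s==1: Th,T=th,t
R=np.array([[np.cos(Th),-np.sin(Th)],[np.sin(Th),np.cos(Th)]])
bt=np.array((397,265))/3.4+[240,150]
bs=np.array((577,168))/4+[160,190]
o=[ray('top',bt),ray('scene',bs)]
p,e=tri(*zip(*o));print('bar top',p,e,'in station',R.T@(p[:2]-T))
for z in (.194,): 
    q=atz('top',bt,z);print(q,R.T@(q[:2]-T))
E
```

```text
[[ 0.743  0.125]
 [ 0.593 -0.349]
 [ 0.406 -0.289]
 [ 0.557  0.185]] [np.float64(0.195), np.float64(0.497), np.float64(0.197), np.float64(0.498)]
1 -17.708419946049204 [ 0.55965292 -0.12961248] [0.00307263 0.00208028 0.00229189 0.00245254]
-1 -17.65475885094648 [ 0.55969753 -0.1296267 ] [0.19779494 0.198204   0.19847552 0.19751778]
bar top [ 0.57352015 -0.08042584  0.18673026] [np.float64(0.0018562232730232932), np.float64(0.0018562232730232288)] in station [-0.00175109  0.05107406]
[ 0.573504   -0.08174786  0.194     ] [-0.00136435  0.04980976]
```

```bash
cat >> h.py <<'E'
TH=np.radians(-17.7);T=np.array([.5597,-.1296])
R2=np.array([[np.cos(TH),-np.sin(TH)],[np.sin(TH),np.cos(TH)]])
def S(x,y,z): return np.r_[R2@[x,y]+T,z]
def toS(p): return np.r_[R2.T@(np.array(p)[:2]-T),p[2]]
def quat(yawoff=0):
    # tool x = -station y (rotated by yawoff), tool y down
    a=TH-np.pi/2+yawoff;x=np.array([np.cos(a),np.sin(a),0]);y=np.array([0,0,-1.]);z=np.cross(x,y)
    q=Rot.from_matrix(np.c_[x,y,z]).as_quat();return q[[3,0,1,2]]
def wshot(name):
    p=np.array(bot.read_position());q=np.array(bot.read_tool_rot());im=bot.camera('wrist');save(name,im)
    M=np.eye(4);M[:3,:3]=Rot.from_quat(q[[1,2,3,0]]).as_matrix();M[:3,3]=p
    np.save(f'pics/{name}.npy',M);return im
def wray(name,uv):
    k=bot.calibration('wrist');M=np.load(f'pics/{name}.npy')@k['hand_eye']
    return M[:3,3],M[:3,:3]@np.linalg.inv(k['mtx'])@[uv[0],uv[1],1]
def wproj(name,P):
    k=bot.calibration('wrist');M=np.linalg.inv(np.load(f'pics/{name}.npy')@k['hand_eye'])
    p=(M[:3,:3]@np.atleast_2d(P).T).T+M[:3,3];p=(k['mtx']@p.T).T;return p[:,:2]/p[:,2:]
E
python3 - <<'E'
from h import *
q=quat()
print(bot.solve_ik(S(0,.05,.30),q), bot.solve_ik(S(0,.25,.16),q))
p0=bot.read_position();bot.move_linear(np.array([p0[0],p0[1],.3]),speed=.3)
bot.move_pose(S(0,.05,.30),q)
wshot('w1'); print(bot.read_clock(),bot.read_position(),bot.read_joint_positions())
print(bot.search_frame('wrist','guard_grip')[:2],bot.search_frame('wrist','crank_handle')[:2])
print(wproj('w1',[S(x,.05,.194) for x in (-.035,.035)]),wproj('w1',[S(0,0,.082)]))
E
```

```text
[-0.26870308  0.34329543  0.09199203  1.31949292  0.         -3.10137246] [ 0.0547735   0.52701357  0.02174042  1.06552317  0.         -2.77789588]
5.6 [ 0.57486352 -0.08220355  0.29997907] [-2.69095567e-01  3.43320607e-01  9.19760804e-02  1.31948181e+00
 -3.60495109e-05 -3.10129176e+00]
[{'bbox': [279.8, 130.5, 190.2, 176.9], 'confidence': 0.97}] []
[[320.98429238 269.65190329]
 [320.93220201 192.95385344]] [[362.70189029 207.44444347]]
```

View pics/w1.png

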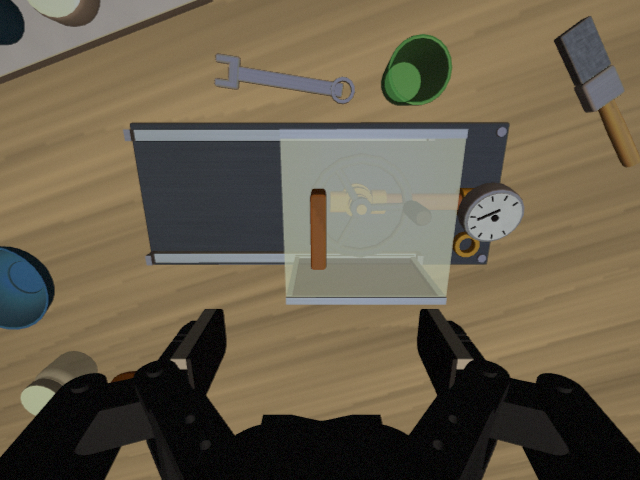

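Run:
```python
from h import *
bot.move_linear(S(0,.052,.20),speed=.2)
print(bot.read_ft_force())
print(bot.move_linear(S(0,.052,.165),speed=.06,until_force=10))
bot.set_gripper(0.0,60)
print(bot.read_clock(),toS(bot.read_position()),bot.read_gripper_width(),bot.read_ft_force())
wshot('w2')
```

```text
[0.57461895 0.446061   0.10991724]
False
7.85 [8.45553435e-06 5.19923298e-02 1.64995811e-01] -0.00021604933721455823 [ 0.76506462  0.47511535 -0.36255528]
```

View pics/w2.png

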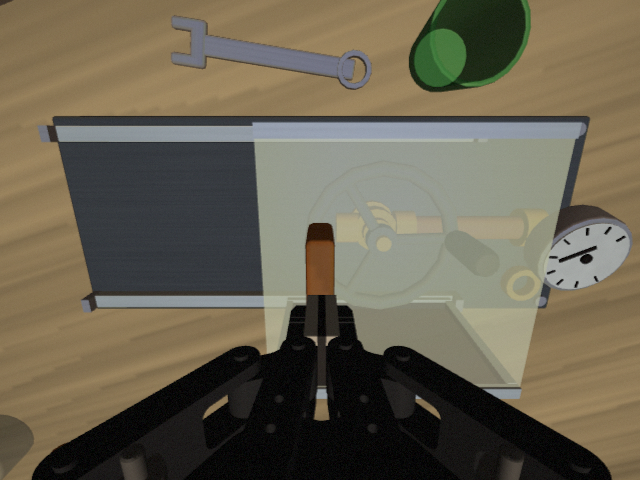

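Run:
```python
import cv2
a=cv2.imread('pics/w2.png');cv2.imwrite('pics/w2c.png',cv2.resize(a[210:420,240:400],None,fx=2.8,fy=2.8,interpolation=2)[:600,:800])
from h import *
print(bot.read_gripper_width(),bot.read_position(),bot.read_clock())
print(wproj('w2',[S(x,.052,z) for z in (.194,.156) for x in (-.035,.035)]))
print(bot.search_frame('wrist','guard_grip'))
bot.camera('scene');im=bot.camera('scene');save('s2',im);cv2.imwrite('pics/s2c.png',cv2.cvtColor(cv2.resize(im[170:320,200:360],None,fx=4,fy=4,interpolation=2),4))
```

```text
0.0002393378772500831 [ 0.57550376 -0.08006424  0.16499511] 7.9
[[321.18522983 365.64965174]
 [321.1939937  238.68721314]
 [321.195447   326.87160432]
 [321.20371066 219.56766053]]
[{'bbox': [254.0, 120.8, 328.5, 279.2], 'confidence': 0.98}]
```

View pics/w2c.png

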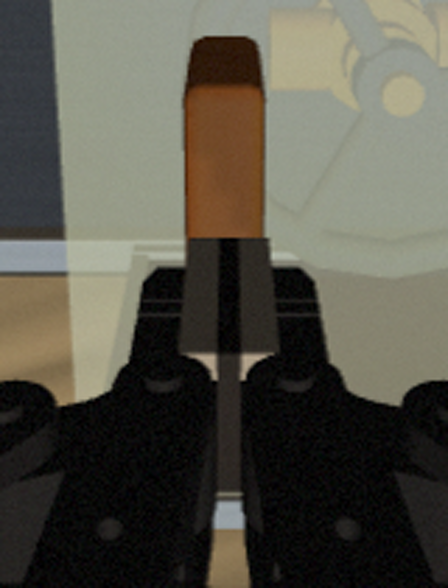

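View pics/s2c.png

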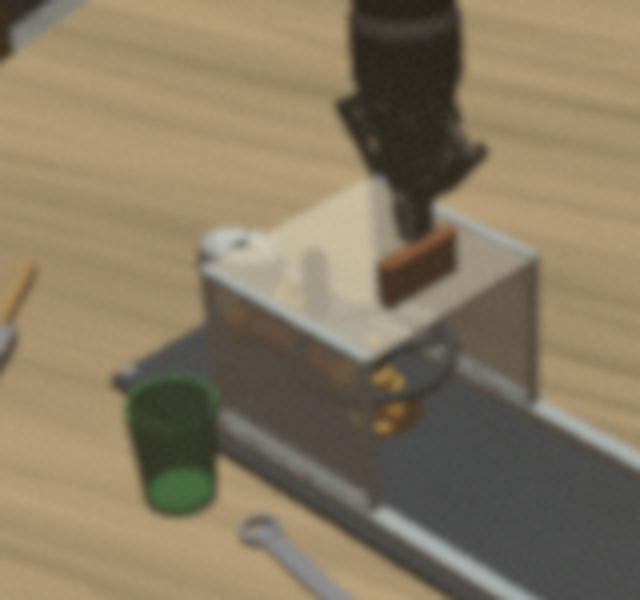

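Run:
```python
from h import *
im=cv2.imread('pics/s2.png')
for z in (.165,.184,.205,.219):
    u=proj('scene',S(0,.052,z))[0];print(z,u,(u-[200,170])*4)
for x in (-.035,.035): print(((proj('scene',S(x,.052,.194))[0])-[200,170])*4)
im=bot.camera('top');save('t2',im);o=np.array([300,150])
for z in (.165,.205): print((proj('top',S(0,.052,z))[0]-o)*4)
cv2.imwrite('pics/t2c.png',cv2.cvtColor(cv2.resize(im[150:290,300:460],None,fx=4,fy=4,interpolation=2),4))
```

```text
0.165 [303.66901122 238.78268091] [414.67604487 275.13072364]
0.184 [303.41782636 233.15664716] [413.67130545 252.62658864]
0.205 [303.1360635  226.84572772] [412.54425398 227.38291087]
0.219 [302.94575923 222.58329633] [411.78303693 210.3331853 ]
[447.95827173 220.39701539]
[377.33404315 261.48357423]
[221.58004654 314.10271674]
[224.76884563 305.95871201]
```

View pics/t2c.png

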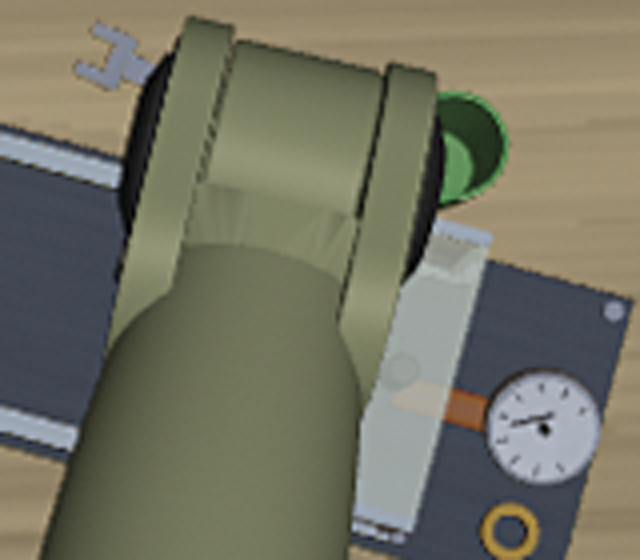

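Run:
```python
from h import *
print(bot.read_ft_force())
print(bot.move_linear(S(0,.052,.145),speed=.03,until_force=5))
p=bot.read_position();print(p,bot.read_ft_force(),bot.read_clock())
wshot('w3')
```

```text
[-0.02824768  0.60014459  0.05155905]
True
[ 0.57583389 -0.0801211   0.16024374] [-1.09701304  0.10195344  5.64744877] 8.45
```

View pics/w3.png

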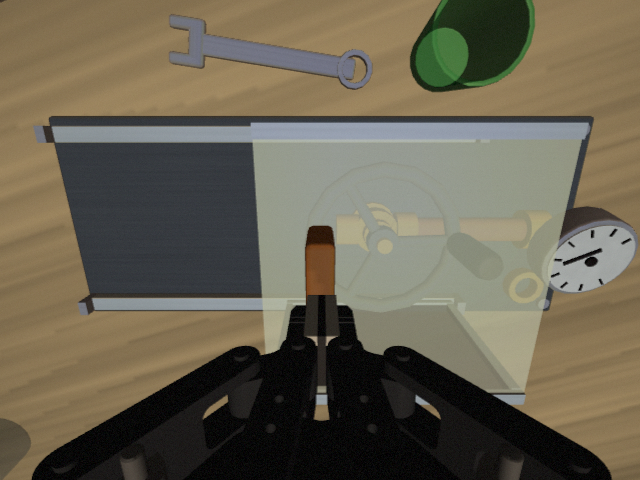

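Run:
```python
from h import *
bot.move_linear(S(0,.052,.170),speed=.1)
bot.set_gripper(0.6)
print(bot.move_linear(S(0,.052,.133),speed=.06,until_force=6))
print(toS(bot.read_position()))
bot.set_gripper(0.0,60)
print(bot.read_clock(),bot.read_gripper_width(),bot.read_ft_force())
wshot('w4')
```

```text
False
[0.00015001 0.0520005  0.1330679 ]
10.4917 0.1533254498809116 [0.20862927 2.76340683 3.38513599]
```

View pics/w4.png

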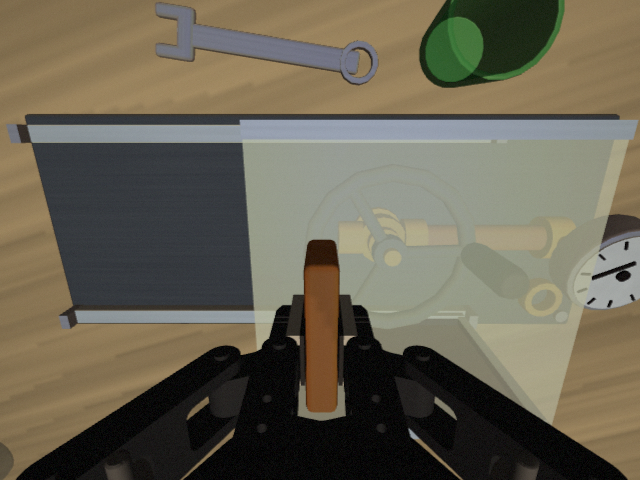

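The bar is now in the fingers (width 13 mm). The real fingertips sit about 34 mm behind the reported TCP. Next I slide the guard.

Run:
```python
from h import *
print(bot.move_linear(S(0,.268,.133),speed=.09,until_force=14))
print(toS(bot.read_position()),bot.read_ft_force(),bot.read_gripper_width(),bot.read_clock(),bot.read_joint_positions())
bot.wait(.25)
save('s4',bot.camera('scene'));wshot('w5')
a=cv2.imread('pics/s4.png');cv2.imwrite('pics/s4c.png',cv2.resize(a[170:350,210:410],None,fx=3.3,fy=3.3,interpolation=2))
```

```text
True
[0.00026056 0.25225957 0.13364077] [-1.43408961 -2.81825864  4.14799959] 0.1519787440987877 12.55 [ 0.06157463  0.54970803 -0.00943605  1.01344975 -0.00695689 -2.7706747 ]
```

View pics/s4c.png

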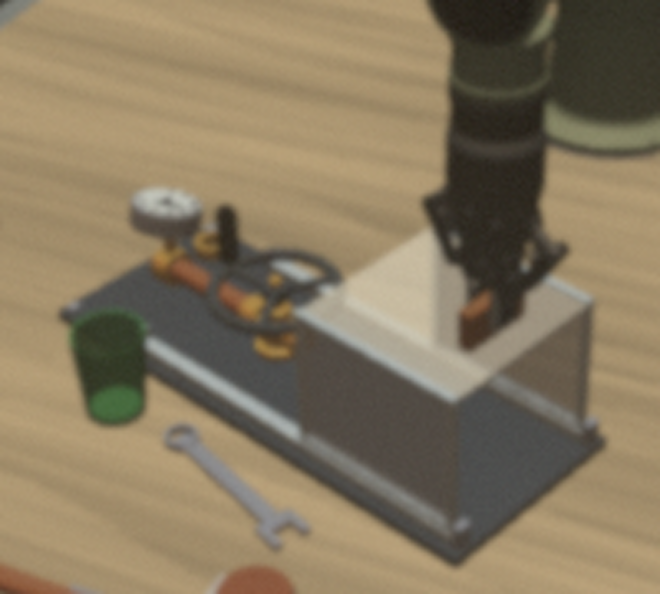

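View pics/w5.png

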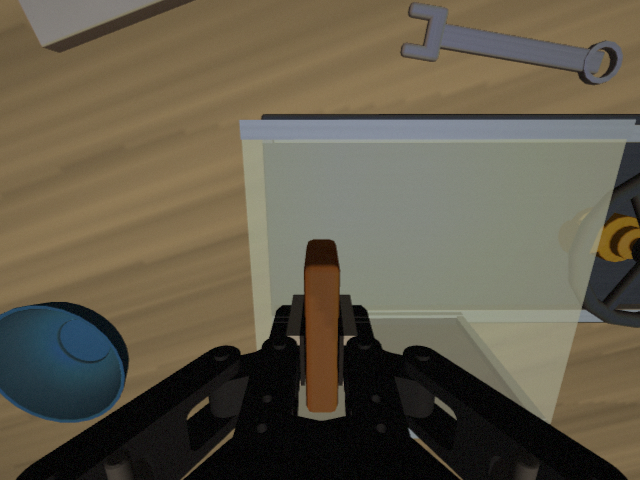

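Run:
```python
from h import *
bot.set_gripper(0.6)
bot.move_linear(S(0,.25,.215),speed=.25)
q=quat(np.pi/2)
print(bot.solve_ik(S(0,-.06,.065),q),bot.solve_ik(S(0,0,.2),q))
bot.move_pose(S(0,-.02,.21),q)
wshot('w6');print([bot.search_frame('wrist',t)[:2] for t in('crank_handle','handle_mid','valve_wheel')])
bot.move_linear(S(.05,-.03,.21),speed=.25)
wshot('w7');print([bot.search_frame('wrist',t)[:2] for t in('crank_handle','valve_wheel')],bot.read_clock())
```

```text
[-0.46099855  0.4866706  -0.31250877  0.77161696  0.          1.41872106] [-0.35600499  0.37004409 -0.1220481   1.07870414  0.          1.52371461]
[[{'bbox': [313.5, 254.4, 20.0, 42.8], 'confidence': 0.7}], [{'bbox': [310.8, 255.7, 25.5, 41.1], 'confidence': 0.68}], [{'bbox': [252.5, 127.5, 136.4, 170.3], 'confidence': 0.9}]]
[[{'bbox': [251.9, 243.0, 27.1, 41.5], 'confidence': 0.66}], [{'bbox': [196.5, 117.3, 141.1, 169.6], 'confidence': 0.79}]] 18.0667
```

View pics/w6.png

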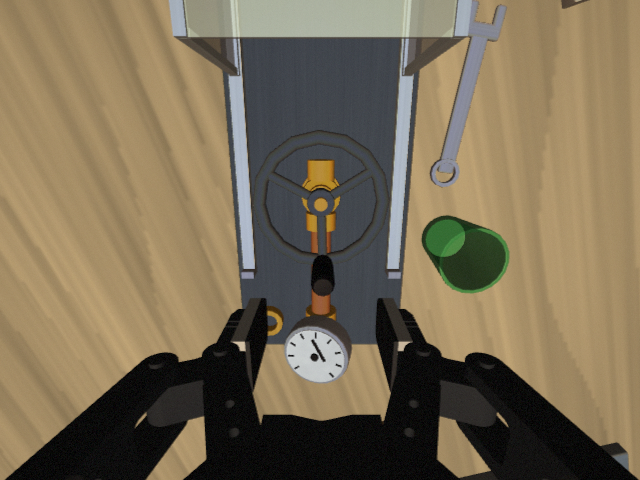

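View pics/w7.png

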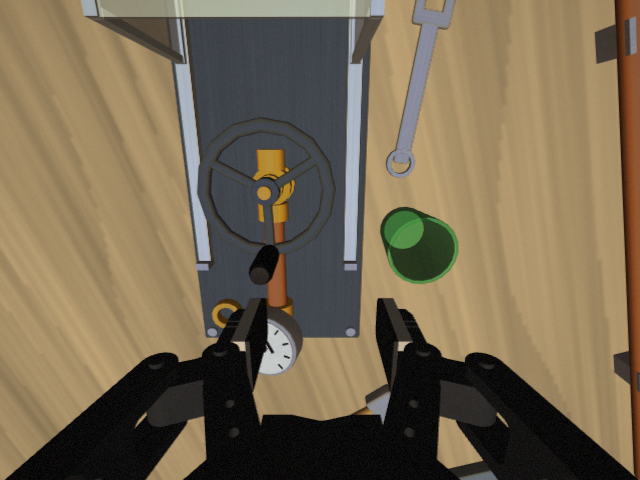

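Run:
```python
from h import *
for n,a,b in [('handletop',(322,286),(260,273)),('foot',(322,257),(268.5,245)),('hub',(320.5,203.5),(264,192))]:
    p,e=tri(*zip(wray('w6',a),wray('w7',b)));print(n,p,toS(p),np.round(e,4))
for n,uv in [('w6',(322,286)),('w7',(260,273))]:
    o,d=wray(n,uv);print('handle@.14',toS(o+d*(.14-o[2])/d[2]))
for n,uv in [('w6',(320.5,194.)),('w7',(267,183.5))]: # rim centre from rim extents
    o,d=wray(n,uv);print('rim@.082',toS(o+d*(.078-o[2])/d[2]))
for n,uvs in [('w6',[(164+90,197),(388,197)]),('w7',[(198,187),(335,187)])]:
    print([toS((lambda o,d:o+d*(.08-o[2])/d[2])(*wray(n,uv))).round(4) for uv in uvs])
print(wproj('w6',[S(0,0,.08),S(0,-.058,.14),S(0,.058,.14)]))
```

```text
handletop [ 0.54363867 -0.18267022  0.13678071] [ 0.00083409 -0.05544113  0.13678071] [0.0007 0.0007]
foot [ 0.54635214 -0.17461784  0.08973819] [ 0.00097092 -0.04694495  0.08973819] [0.0009 0.0009]
hub [ 0.56006479 -0.12644601  0.08839889] [-0.0006114   0.0031156   0.08839889] [0.0001 0.0001]
handle@.14 [ 0.00068923 -0.05468423  0.14      ]
handle@.14 [ 0.00166803 -0.0533851   0.14      ]
rim@.082 [-0.00065126  0.00995142  0.078     ]
rim@.082 [0.00078193 0.00938125 0.078     ]
[array([-0.0621,  0.0075,  0.08  ]), array([0.0617, 0.0075, 0.08  ])]
[array([-0.0621,  0.0065,  0.08  ]), array([0.0631, 0.0065, 0.08  ])]
[[321.19823067 205.03468931]
 [321.14795759 289.72763584]
 [321.19578097 139.99200051]]
```

```bash
cat >> h.py <<'E'
C=np.array([0.0005,.003]);RR=.058;ZG=.067
def H(a,c=C,z=ZG): return S(c[0]+RR*np.cos(a),c[1]+RR*np.sin(a),z)
def FS(): 
    f=np.array(bot.read_ft_force());return np.r_[R2.T@f[:2],f[2]].round(1)
E
python3 - <<'E'
from h import *
a=np.radians(270)
bot.move_linear(H(a,z=.20),speed=.25)
print(FS(),bot.move_linear(H(a),speed=.12,until_force=6))
bot.set_gripper(0.0,60)
print(bot.read_clock(),bot.read_gripper_width(),FS(),toS(bot.read_position()))
wshot('w8');save('s8',bot.camera('scene'))
a=cv2.imread('pics/s8.png');cv2.imwrite('pics/s8c.png',cv2.resize(a[150:330,190:390],None,fx=3.3,fy=3.3,interpolation=2))
E
```

```text
[0.  0.1 0.1] False
20.0917 0.22105579967819794 [-0.3 -0.1  4.7] [ 0.00106979 -0.05508003  0.06776927]
```

View pics/w8.png

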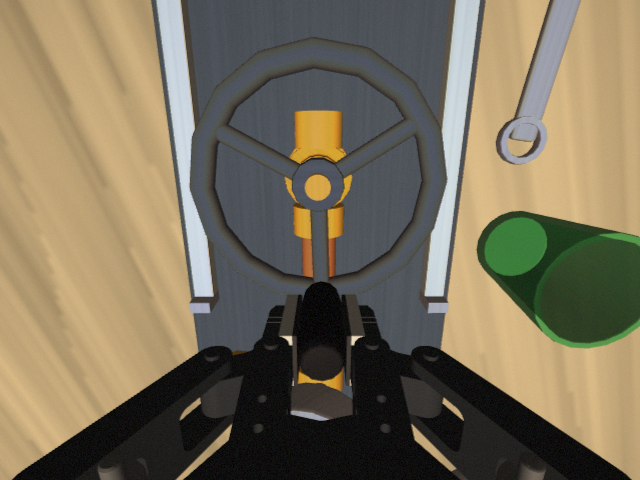

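View pics/s8c.png

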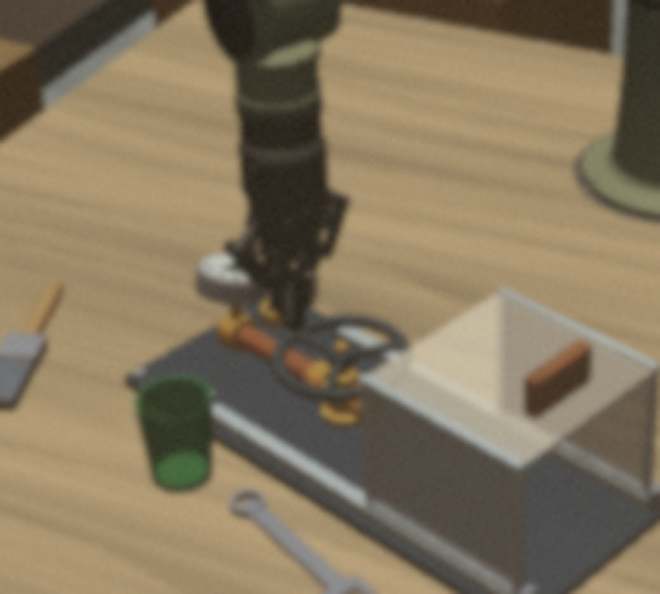

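Run:
```python
from h import *
for d in range(255,165,-15):
    bot.move_linear(H(np.radians(d)),speed=.08); print(d,FS(),bot.read_gripper_width().__round__(3))
print(bot.read_clock()); wshot('w9')
```

```text
255 [-1.6 -1.   6.3] 0.217
240 [-2.8 -0.9  9.2] 0.214
225 [-3.8 -1.2  9.6] 0.218
210 [-4.6 -1.  10. ] 0.217
195 [-4.4  0.5 10.9] 0.215
180 [-4.4  2.  10.9] 0.217
22.2417
```

View pics/w9.png

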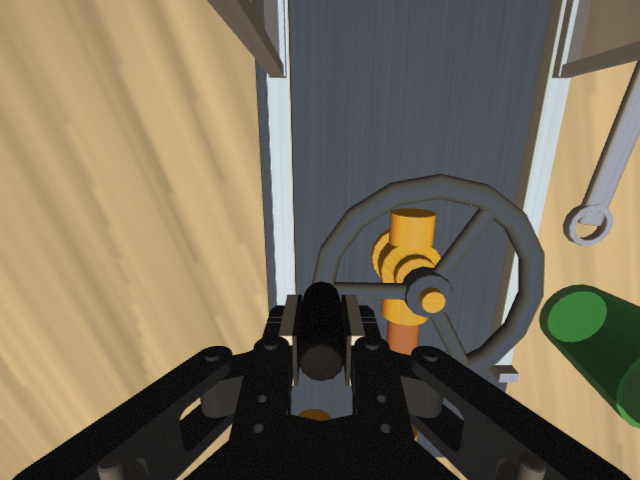

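```bash
sed -i 's/ZG=.067/ZG=.068/' h.py
python3 - <<'E'
from h import *
for d in range(165,0,-15):
    bot.move_linear(H(np.radians(d)),speed=.08)
    if d%30==15: print(d,FS())
for d in range(10,-21,-5):
    r=bot.move_linear(H(np.radians(d)),speed=.04,until_force=9); print(d,r,FS())
    if r: break
p=toS(bot.read_position())[:2]-C;print(p,np.degrees(np.arctan2(p[1],p[0])),np.linalg.norm(p))
bot.wait(.3);print(bot.read_clock(),FS(),bot.read_gripper_width()); wshot('w10')
E
```

```text
165 [-2.3  2.6  3.6]
135 [-2.2  4.4  2.5]
105 [ 1.6  4.8 -0.8]
75 [ 2.6  1.1 -4.2]
45 [-1.  -2.3 -1.6]
15 [-4.7 -2.7  1.1]
10 False [-6.1 -1.4  1.7]
5 False [-4.3 -1.3  1.4]
0 False [-4.9 -0.2  1.5]
-5 True [0.7 2.6 3.7]
[0.05668323 0.00030892] 0.3122575235899063 0.0566840761494379
27.3833 [1.3 2.8 6.1] 0.21965922636747237
```

View pics/w10.png

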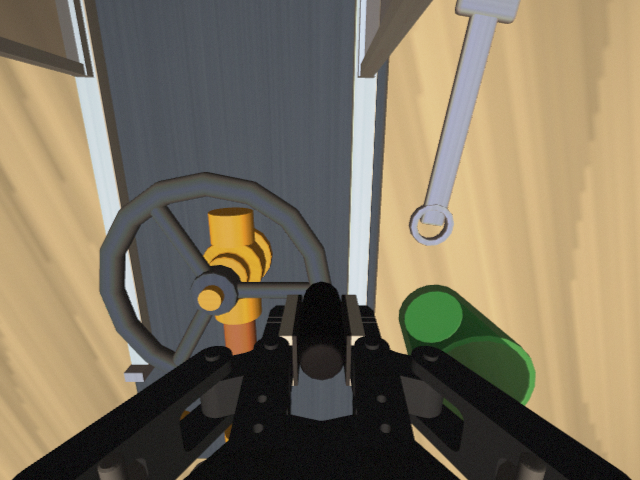

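Run:
```python
from h import *
r=bot.move_linear(H(np.radians(-8)),speed=.03,until_force=12);print(r,FS())
p=toS(bot.read_position())[:2]-C;print(p,np.degrees(np.arctan2(p[1],p[0])))
bot.wait(.4);p=toS(bot.read_position())[:2]-C;print(FS(),p,np.degrees(np.arctan2(p[1],p[0])),bot.read_clock())
```

```text
True [0.  2.5 3.8]
[0.05660714 0.00057015] 0.5770665228421114
[1.5 3.  5. ] [0.05658168 0.00053322] 0.5399383486409587 28.0667
```

Run:
```python
from h import *
for d in range(15,721,15):
    bot.move_linear(H(np.radians(d)),speed=.08)
    if d%90==0: 
        f=FS();print(d,f,round(bot.read_gripper_width(),3))
        if np.linalg.norm(f)>40: break
bot.wait(.5)
p=toS(bot.read_position())[:2]-C;print(FS(),p,np.degrees(np.arctan2(p[1],p[0])),bot.read_clock(),bot.read_gripper_width())
wshot('w11');save('s11',bot.camera('scene'));save('t11',bot.camera('top'))
a=cv2.imread('pics/s11.png');cv2.imwrite('pics/s11c.png',cv2.resize(a[150:340,170:390],None,fx=3.1,fy=3.1,interpolation=2))
```

```text
90 [-2.   3.7  2.8] 0.213
180 [-5.4 -1.9  5.9] 0.216
270 [ 2.6 -0.1 -4. ] 0.221
360 [-4.7  2.7  1.2] 0.218
450 [-1.4  0.9 -4. ] 0.217
540 [-5.6 -2.3 -0.6] 0.214
630 [ 1.8  0.3 -8.8] 0.218
720 [-4.9  2.2 -2.7] 0.213
[-5.   2.2 -1.9] [5.66264429e-02 1.85334699e-05] 0.01875253879277208 44.9583 0.21309543356196856
```

View pics/w11.png

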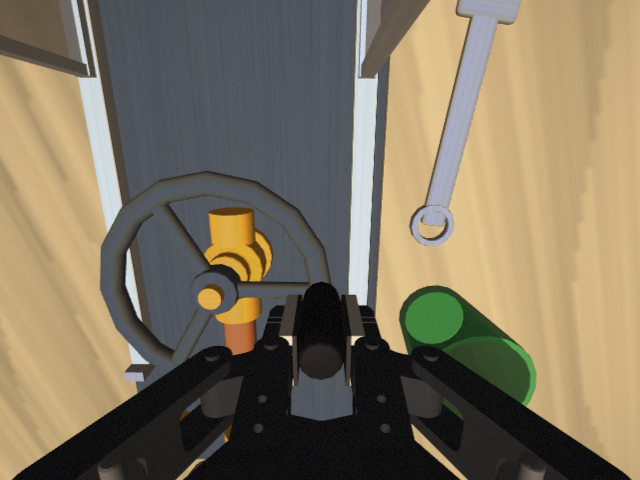

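View pics/s11c.png

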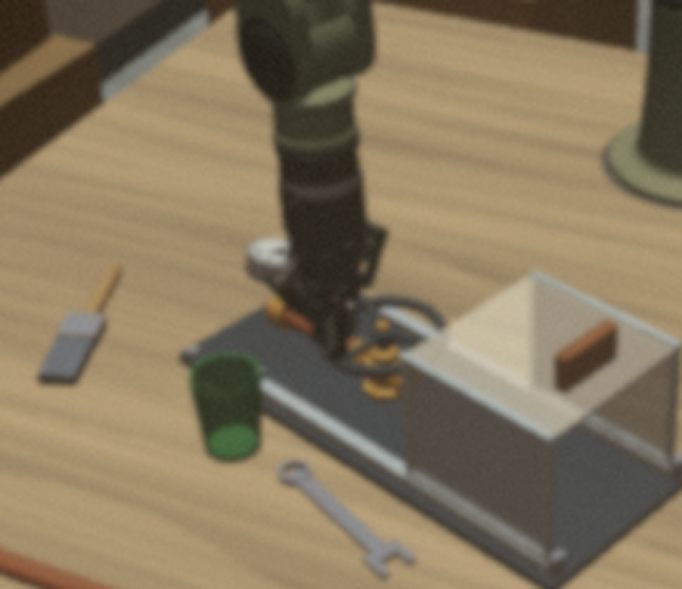

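The wheel picture is the same as at the stop: spoke along +x, handle at (321,330) between the fingers. The guard is still at the rail end stops, and the tumbler and wrench haven't moved. Handing in.

Run:
```python
from h import *
print(np.abs(bot.read_joint_vel()).max()); bot.close_job()
```

```text
0.0015021695865027672
the job is handed in; nothing more can be done
```

I slid the guard to its end stop, cranked the valve shut, backed it off two full turns and handed in still gripping the handle. The hand-in gave no verdict.

- **Guard:** it stopped against a firm force after about 200 mm of travel. In the last picture it still stands at the rail ends.
- **Valve shut:** I cranked clockwise about 270° from where the handle started. The wheel met the stop with the tool at about +0.5° from where I expected zero. A second press stopped at the same place.
- **Two turns open:** the wrist picture afterwards looks the same as at the stop. The tool angle then was 0.02°, so the wheel is about 0.5° short of exactly two turns (the limit is 0.3 rad, about 17°).
- **Grip:** the fingers are on the handle at about 18 mm (the handle is 20 mm), set to 60 N, and the arm was at rest. About 45 s had passed on the robot's clock.
- **Things around the valve:** tumbler, wrench and brush look unmoved in the last scene picture. I didn't check the brass collar, bowl, jar and glass lump individually at the end.

**Readings that disagreed:**
- **Fingertips:** they sit about 34 mm behind the reported TCP. My first grip on the guard bar therefore closed above it. I measured the offset by touching the bar and corrected for it from then on.
- **Station origin:** it came out about 3 mm off along the station's y axis from the top camera. I corrected it from the wrist views of the wheel hub.

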